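# Bring the trolley wheel's valve stem to the top

## Robot

A 6-joint arm with a two-finger parallel gripper is mounted at the origin on the work surface. World frame = base frame: x ahead of the robot, y to its left, z up, the work surface at z = 0. Lengths are in m, angles in rad, forces in N, time in s.
With the tool pointing down it reaches from about 0.275 to 1 m from the base axis. Payload 8.4 kg.
Tool frame: the origin (TCP) lies between the finger pads; the fingertips stand 17 mm ahead of it and the grasp point (between the pads) lies 2 mm behind it (env.nose_length is the distance from the TCP to the fingertips, in m); z points along the fingers, y is the line along which they close (so a half turn about z gives the same grasp; the last joint's range is limited). The gripper opens to 85 mm and grips with 20 to 120 N. Pads are 22 mm wide; open, the fingers measure 114 mm over their backs; the gripper's body (76 mm by 85 mm) begins 54 mm behind the grasp point. The pads swing forward as they close: fully open they stand 13 mm farther back than shut.
Start: joints at [-1.224, 0.353, 1.633, -0, 1.155, -0.002], TCP at [0.214, -0.587, 0.248] pointing down, gripper open.
Joint ranges: [-2.63, 2.63], [-0.92, 2.1], [0.06, 2.66], [-1.3, 4.44], [0, 2.69], [-3.02, 3.02]. Speed limits (rad/s): [2.22, 2.22, 2.79, 3.14, 3.14, 3.14].

## Interface

Orientations are given as [roll, pitch, yaw] about the fixed x, y, z axes, in that order (R = Rz(yaw) Ry(pitch) Rx(roll)).
In Python, from cell import env gives the robot as it stands.
- The arm moves only by the shell command python3 -m pendant 'ROWS' [OPENING] [FORCE]. ROWS is a JSON object of lists of equal length, an entry for each row: "dp": the shift along the tool's x, y, z normalised to -1 to 1, where 1 is 50 mm, a list of three; "delta_rot": the turn, a rotation vector about the tool's x, y, z normalised to -1 to 1, where 1 is 0.1 rad, a list of three. In form: {"dp": [[x, y, z], ...], "delta_rot": [[rx, ry, rz], ...]}. A call has 1 to 12 rows; each row shifts and turns the commanded pose from where the row before left it, along the tool's axes as they then stand; what a row does not reach is not made up. A row lasts 1/10 s, in which the tool goes at most 50 mm and 8.59 degrees, less where a joint would pass 70% of its speed; a pose out of reach is approached as far as the arm can. A call with a number of a shift or a turn outside -1 to 1 is refused whole. A call with a gripper value outside its range is refused whole. OPENING is the closure, from -1 (fully open) to 1 (shut), set as the call begins (- or left out, the last holds). The fingers move at their own pace and stop on an object; FORCE is the grip in N (left out, the last holds). Time passes only in rows, so rows that do not move let the fingers close. It gives the time, the measured TCP pose, the force, the opening and the grip force at its end, in the units of the state.
- env.get_obs(): the state, without advancing time (a new reading comes with each control period).
- env.snapshot(name): name is "scene" or "top"; returns the picture (400x640x3 uint8, blue, green, red); there is no depth.
- env.get_calibration(name): a dict with "vertical_fov" (degrees; the focal length in pixels is half the picture's height over the tangent of half this angle, whatever the lens; pixels are square), "cx", "cy" (the principal point, pixels), "distortion" ([k1, k2, p1, p2, k3] as OpenCV has them; the pictures are not rectified), "camera_from_world" (4x4, takes a point from world to camera coordinates). Camera axes: x right, y down, z forward; pixel columns grow to the right and rows downward; lengths in m; the calibration is good to about 2 mm. A picture is of the moment at which its call begins. get_calibration takes no time and is no camera call.
- env.job_done(): hands the job in; it is judged then, once.
The state is a dict: "time_s": time; "q": joint angles; "dq": joint speeds; "joint_torque": joint torques, N m; "position": TCP position; "tcp_rot": TCP orientation; "wrist_force": force on the tool from outside, world axes, zero at the start; "moment": the same for the moment, N m; "gripper_width": opening from 0.0 (shut) to 1.0 (fully open); "grasp_force": force on a finger pad.
Only numpy, scipy, OpenCV 4.12 (cv2) and the standard library are available. Lean on these libraries where they do the work, as an engineer would, in place of code of your own. Each camera call takes 0.05 s, during which the arm holds its last target. There are 200 camera calls.

## Task

The trolley wheel on the service stand has to be pumped up next: with the fingertips, gently push it round by its spokes, clockwise as seen from the robot so that its axle nut does not work loose, until the valve stem is at the very top of the wheel, straight above the hub, and leave it there. Do not grip or force the wheel, keep off the tyre and the valve stem, do not shift or lift the stand, and leave everything else on the bench where it is.

Things in the scene. Friction and masses are not known exactly. Their poses are not given: they have to be found in the camera images.
- stand: Heavy grey stand (8 kg, loose), base 220 x 200 x 14 mm. Origin: centre of its underside, on the bench; x away from its front, y to its left, z up. The wheel it carries leans back 40 deg from vertical: its front looks along the stand's (-0.766, 0, 0.643); 'up' within the wheel is (0.643, 0, 0.766). A 50 mm wide post stands 40 mm or more behind the hub.
- hub (a point): Centre of the wheel, on the axle, in the mid-plane of spokes, rim and tyre; 155 mm above the stand's origin. Between the spokes the wheel is open, front to back.
- wheel (a joint): Wheel angle, rad, endless both ways. 0 or 2 pi = valve stem straight up, above the hub; grows clockwise seen from its front (robot's side): at pi/2 the stem is on the stand's -y side. Starts at 0.9 to 3.6; clockwise brings it up at 6.283. The bearing drags (0.15 N m, about 2.5 N at 60 mm): the wheel stops at once and stays where left.
- spokes: Hub and five straight aluminium spokes. Origin at the hub centre; -x out of the wheel's front, z towards the stem. Hub 44 mm across, its face 30 mm in front of the mid-plane. Spokes 14 x 14 mm in section, on the mid-plane, free from 22 to 91 mm from the axle, at 36, 108, 180, 252 and 324 deg from the stem (stem midway in a gap).
- tyre: Black rubber tyre, 104 to 140 mm from the axle (280 mm outside diameter), 36 mm thick, on an aluminium rim 91 to 107 mm from the axle, 16 mm thick; both centred on the mid-plane. Origin at the hub centre, axes as spokes. Tyre not to be touched.
- valve: Brass valve stem with black cap, 11 to 15 mm thick, running from the rim (92 mm from the axle) inwards to 55 mm from the axle, its cap end reaching 27 mm in front of the mid-plane. Origin at the hub centre, axes as spokes. Not to be touched.
- valve_foot (a point): Where the valve stem leaves the rim, 90 mm from the axle in the mid-plane, turning with the wheel.
- sub: Black steel threaded sub standing on end, 64 mm across, 130 mm tall; bystander, to be left alone.
- guide: Brass guide shoe standing on end, 68 mm across, 110 mm tall; bystander, to be left alone.
- protector: Black plastic thread-protector ring lying flat, 84 mm across, 28 mm high; bystander, to be left alone.
- wrench: Steel wrench lying flat, 190 mm long; bystander, to be left alone.
- driver: Screwdriver lying flat, 200 mm long; bystander, to be left alone.
- tin: Grey grease tin, 72 mm across, 75 mm tall; bystander, to be left alone.
- gauge: Round pressure gauge lying face up, 68 mm across, 28 mm high, with a brass stub; bystander, to be left alone.

How it is judged:
On the way:
1. the fingers push a spoke while the valve stem is still well short of the top (contact force between the fingers and spokes above 0.2 N and value of joint wheel below 5.2 rad).
At the end, for the whole second after the job is handed in: Turned clockwise, the valve stem is at the top of the wheel within 0.13 rad (7.5 degrees, 12 mm sideways at its foot), the wheel is at rest, and the stand is upright within 20 mm of where it was ((value of joint wheel between 6.153 and 6.413 rad or value of joint wheel between 12.436 and 12.696 rad) and y of valve_foot in the frame of stand between -0.012 and 0.012 m and z of valve_foot in the frame of stand above 0.19 m and velocity of joint wheel between -0.05 and 0.05 rad/s and distance of stand from where it was at the start of the episode below 0.02 m and angle between stand's own z axis and vertical below 0.05 rad); the robot touches nothing.
It fails at once if the tyre is touched by the robot (over 1 N) (contact force between any of the fingers, the arm and tyre above 1 N).
It fails at once if the valve stem is touched by the robot (over 1 N) (contact force between any of the fingers, the arm and valve above 1 N).
It fails at once if the wheel or stand is gripped, struck or forced (over 50 N) (contact force between any of the fingers, the arm and stand above 50 N).
It fails at once if the stand is shifted, lifted or tipped (distance of stand from where it was at the start of the episode above 0.02 m or angle between stand's own z axis and vertical above 0.05 rad).
It fails at once if a bystander is moved more than 20 mm (distance of any of sub, guide, protector, wrench, driver, tin, gauge from where it was at the start of the episode above 0.02 m).
It also fails if it takes over 69 s, if anything falls off the work surface, if the arm or the gripper's body presses on something with over 40 N, if the wrist force passes 120 N, or if a joint passes its speed limit or range.

## Working session

There is one attempt and no reset: what is moved stays moved. The work goes in short steps, Python scripts to look and compute and a shell command to move; the robot and the scene stay as the last step left them, time stands still between calls to the robot, and variables do not carry over. Pictures are saved under pics/ and viewed, at most 10 in all, crops included, and the job is handed in when it is done.

```bash
mkdir -p pics; ls; python3 - <<'E'
from cell import env
import cv2
for n in("scene","top"):
    cv2.imwrite(f"pics/{n}0.png",env.snapshot(n)); c=env.get_calibration(n); print(n,c)
print(env.get_obs(),env.nose_length)
E
```

```text
pics
scene {'vertical_fov': 56.345724266569285, 'cx': 327.0906556399089, 'cy': 204.95153778456373, 'distortion': array([-0.0437835,  0.       ,  0.       ,  0.       ,  0.       ]), 'camera_from_world': array([[-0.81365728,  0.58100737,  0.01980554,  0.44301022],
       [ 0.39373928,  0.57582709, -0.71651416, -0.09388234],
       [-0.42770458, -0.57519875, -0.69729133,  1.3864691 ],
       [ 0.        ,  0.        ,  0.        ,  1.        ]])}
top {'vertical_fov': 53.13974945103146, 'cx': 318.3129183027609, 'cy': 200.43609600992892, 'distortion': array([-0.0063033,  0.       ,  0.       ,  0.       ,  0.       ]), 'camera_from_world': array([[ 7.68815709e-05, -9.99995795e-01,  2.89902527e-03,
         1.61432906e-02],
       [-9.98533523e-01, -2.33712556e-04, -5.41363848e-02,
         5.34520302e-01],
       [ 5.41368347e-02, -2.89061183e-03, -9.98529342e-01,
         1.21367162e+00],
       [ 0.00000000e+00,  0.00000000e+00,  0.00000000e+00,
         1.00000000e+00]])}
{'time_s': 0.1, 'q': array([-1.22443097e+00,  3.53553857e-01,  1.63405572e+00,  6.87142214e-06,
        1.15517598e+00, -2.38597831e-03]), 'dq': array([-0.0010785 , -0.00083985, -0.00033929, -0.00086819, -0.00057172,
        0.00041509]), 'joint_torque': array([-1.66680922e-03, -6.06353402e+01, -3.42822576e+01, -2.95712016e-04,
        3.87370397e-03,  1.79476325e-05]), 'position': array([ 0.21345395, -0.58699992,  0.2476541 ]), 'tcp_rot': array([-3.14039977e+00, -9.12932824e-06,  3.48748552e-01]), 'wrist_force': array([ 0.07189977, -0.20892313, -0.25925906]), 'moment': array([-0.0577    ,  0.04087321,  0.02494193]), 'grasp_force': 0.0, 'gripper_width': 1.0014429264508393} 0.017
```

View pics/scene0.png

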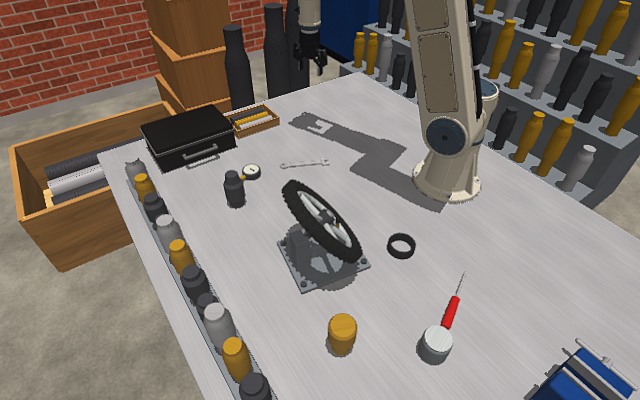

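View pics/top0.png

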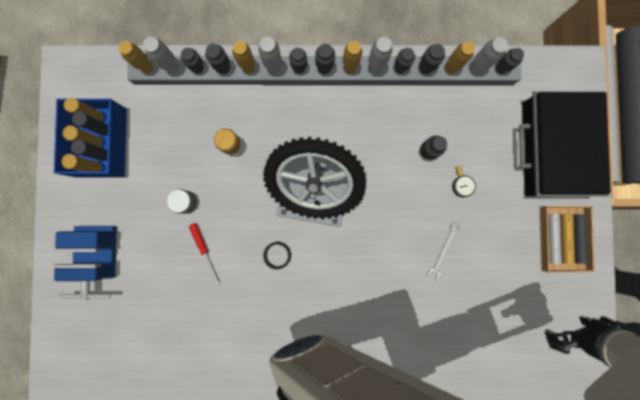

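The scene view shows the wheel at about (322,218); the top view shows its hub at about (314,181), with the stand base slightly yawed, front edge (277,212)–(342,222). I'll enlarge the wheel.

```bash
python3 - <<'E'
import cv2,numpy as np
a=cv2.imread("pics/top0.png")[125:240,250:380]; b=cv2.imread("pics/scene0.png")[170:300,270:380]
a=cv2.resize(a,(520,460),interpolation=cv2.INTER_CUBIC)
cv2.imwrite("pics/c0.png",a)
# tyre ellipse, dark mask in top
t=cv2.imread("pics/top0.png"); m=(t.max(2)<60).astype(np.uint8)*255; m[:, :255]=0;m[:,375:]=0;m[:130]=0;m[228:]=0
m=cv2.morphologyEx(m,cv2.MORPH_OPEN,np.ones((3,3)))
c=max(cv2.findContours(m,cv2.RETR_EXTERNAL,cv2.CHAIN_APPROX_NONE)[0],key=cv2.contourArea)
print(cv2.fitEllipse(c))
E
```

```text
((314.63323974609375, 177.99513244628906), (76.04227447509766, 101.57132720947266), 101.9722671508789)
```

View pics/c0.png

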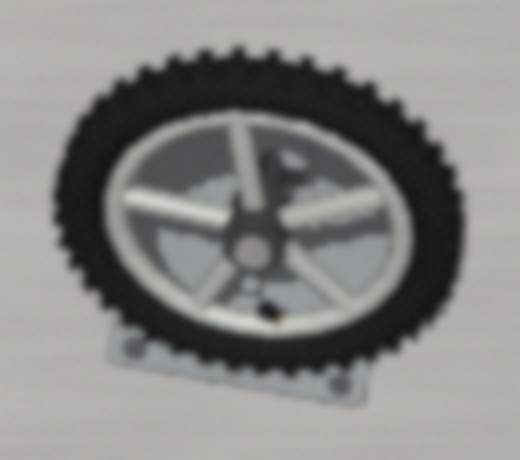

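The crop shows the hub face at (251,252) and the black valve cap at (270,310) with its brass foot at about (282,322). One spoke tip is near (238,125), and the base's front corners are (108,360) and (365,405). The stem is therefore near the bottom, slightly on the -y side.

```bash
cat > h.py <<'E'
from cell import env
import numpy as np, cv2
from scipy.spatial.transform import Rotation as R
def ray(n,uv):
    c=env.get_calibration(n); f=200/np.tan(np.radians(c["vertical_fov"]/2))
    K=np.array([[f,0,c["cx"]],[0,f,c["cy"]],[0,0,1]]); T=c["camera_from_world"]
    p=cv2.undistortPoints(np.array([[uv]],float),K,c["distortion"])[0,0]
    return -T[:3,:3].T@T[:3,3], T[:3,:3].T@np.array([*p,1])
def onplane(n,uv,p0,nrm):
    o,d=ray(n,uv); return o+d*(np.dot(np.asarray(p0)-o,nrm)/(d@nrm))
def onz(n,uv,z): return onplane(n,uv,[0,0,z],np.array([0,0,1.]))
def crop(p): return [250+(p[0]+.5)/4-.5,125+(p[1]+.5)/4-.5]
def frame(yaw):
    Z=R.from_euler("z",yaw).as_matrix()
    return Z@[-.766,0,.643],Z@[.643,0,.766],Z@[0,-1.,0]  # front, up, right
def tool(phi,yaw,hub,r,back):  # TCP pose; back = fingertip distance in front of mid-plane
    F,U,Rt=frame(yaw); rad=U*np.cos(phi)+Rt*np.sin(phi); t=-U*np.sin(phi)+Rt*np.cos(phi)
    return hub+r*rad+F*(back+.017), np.c_[-t,rad,-F]
def rel(P,M):
    o=env.get_obs(); C=R.from_euler("xyz",o["tcp_rot"])
    return C.inv().apply(P-o["position"])/.05,(C.inv()*R.from_matrix(M)).as_rotvec()/.1
E
python3 - <<'E'
from h import *
a,b=onz("top",crop([108,360]),.014),onz("top",crop([365,405]),.014)
print("edge",a,b,np.linalg.norm(b-a)); d=a-b; yaw=np.arctan2(-d[0],d[1]); print("yaw",yaw)
F,U,Rt=frame(yaw)
hub=onz("top",crop([251,252]),.155+.03*.643)-.03*F; print("hub",hub)
print("base->hub front edge mid",(a+b)/2)
for nm,p,off in [("foot",[282,322],0),("cap",[270,310],.02),("sp",[236,130],.007),("sp",[130,197],.007),("sp",[375,197],.007),("sp",[345,300],.007),("sp",[205,300],.007)]:
    q=onplane("top",crop(p),hub+F*off,F)-hub
    print(nm,np.hypot(q@U,q@Rt),np.degrees(np.arctan2(q@Rt,q@U)))
# scene-view check
e=cv2.imread("pics/scene0.png")
m=(e.max(2)<70).astype(np.uint8)*255
m[:, :265]=0;m[:,375:]=0;m[:165]=0;m[300:]=0
c=env.get_calibration("scene");T=c["camera_from_world"];f=200/np.tan(np.radians(c["vertical_fov"]/2))
pc=T[:3,:3]@(hub+.03*F)+T[:3,3]; print("hubface in scene",f*pc[:2]/pc[2]+[c["cx"],c["cy"]])
cv2.imwrite("pics/c1.png",cv2.resize(e[170:300,270:380],None,fx=4,fy=4,interpolation=cv2.INTER_CUBIC))
print(rel(*tool(np.radians(-108),yaw,hub,.065,.12)), tool(np.radians(-108),yaw,hub,.065,.12)[0])
E
```

```text
edge [0.4909524  0.14401719 0.014     ] [ 0.4565456  -0.05287054  0.014     ] 0.19987148181642964
yaw -0.17300636772756336
hub [0.58280867 0.02862135 0.155     ]
base->hub front edge mid [0.473749   0.04557333 0.014     ]
foot 0.09992059753048933 163.43810853575118
cap 0.06648063573435296 163.6339981960367
sp 0.08652364995623892 -14.532530848198542
sp 0.08755428027853171 -84.23781481304076
sp 0.08821680991965714 57.64538393441501
sp 0.08814253524691612 128.00257407291897
sp 0.08417686980922934 -160.2457935235786
hubface in scene [330.65268596 212.57752727]
(array([  9.72251427, -11.29309084,   0.41254147]), array([-11.45894844,  -5.10448101, -26.74372489])) [0.47735247 0.10980568 0.22770504]
```

View pics/c1.png

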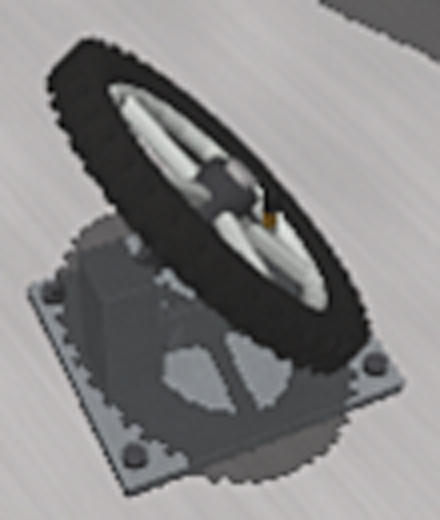

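Everything agrees: the base edge measures 199.9 mm against 200 mm, and the hub is 110 mm behind the front edge. The hub face reprojects onto the scene view within a pixel. The stem is at about 165°, so θ≈2.88. I'll enter the gap between the 201° and 273° spokes with shut fingers and push the 273° spoke round by about 195°. First I turn the tool and move in front of the wheel.

```bash
python3 -m pendant '{"dp":[[0,0,0],[0,0,0],[0,0,0],[0,0,0],[0,0,0],[0,0,0],[0,0,0],[0,0,0],[0,0,0],[0,0,0],[0,0,0],[0,0,0]],"delta_rot":[[0,0,-1],[0,0,-1],[0,0,-1],[0,0,-1],[0,0,-1],[0,0,-1],[0,0,-1],[0,0,-1],[0,0,-1],[0,0,-1],[0,0,-1],[0,0,-1]]}' 1 40
python3 -m pendant '{"dp":[[0,0,-0.5],[0,0,-0.5],[0,0,0]],"delta_rot":[[0,0,-1],[0,0,-1],[0,0,-0.3]]}'
python3 -c "
from h import *
o=env.get_obs();C=R.from_euler('xyz',o['tcp_rot']);print(o['q'],o['tcp_rot'],C.inv().apply([.44,.10,.30]-o['position'])/.05)"
```

```text
time_s: 1.3
position: [0.2135, -0.5871, 0.2478]
tcp_rot: [-3.141, -0.001, 1.553]
wrist_force: [-0.0, -0.1, -0.3]
gripper_width: -0.001
grasp_force: 0.0
time_s: 1.6
position: [0.2141, -0.5888, 0.3015]
tcp_rot: [3.141, 0.005, 1.782]
wrist_force: [0.8, -1.4, -0.5]
gripper_width: -0.004
grasp_force: 0.0
[-1.22439911e+00  3.08932038e-01  1.57519032e+00 -4.19513275e-05
  1.25259604e+00 -1.43568633e+00] [3.14097564 0.0048352  1.78209508] [12.5220465   7.30660612 -0.02599536]
```

```bash
python3 -m pendant '{"dp":[[0.8,0.47,0],[0.8,0.47,0],[0.8,0.47,0],[0.8,0.47,0],[0.8,0.47,0],[0.8,0.47,0],[0.8,0.47,0],[0.8,0.47,0],[0.8,0.47,0],[0.8,0.47,0],[0.8,0.47,0],[0.8,0.47,0]],"delta_rot":[[0,0,0],[0,0,0],[0,0,0],[0,0,0],[0,0,0],[0,0,0],[0,0,0],[0,0,0],[0,0,0],[0,0,0],[0,0,0],[0,0,0]]}'
python3 -m pendant '{"dp":[[0.8,0.47,0],[0.8,0.47,0],[0.8,0.47,0],[0.5,0.3,0],[0,0,0]],"delta_rot":[[0,0,0],[0,0,0],[0,0,0],[0,0,0],[0,0,0]]}'
python3 -c "
from h import *
o=env.get_obs();print(o['q'])
hub=np.array([.5828,.0286,.155])
for d in (0,-60,-120): 
  P,M=tool(np.radians(d),-.173,hub,.065,.12);print(d,rel(P,M),P)"
```

```text
time_s: 2.8
position: [0.3902, -0.0576, 0.2978]
tcp_rot: [-3.141, -0.0, 1.778]
wrist_force: [0.7, 0.2, 0.3]
gripper_width: -0.003
grasp_force: 0.0
time_s: 3.3
position: [0.4446, 0.103, 0.2974]
tcp_rot: [-3.141, -0.001, 1.781]
wrist_force: [-0.3, -0.6, 0.9]
gripper_width: 0.001
grasp_force: 0.0
[2.23720784e-01 3.47677727e-02 1.91821308e+00 8.54472609e-04
 1.18910573e+00 1.27371391e-02]
0 (array([-1.55969415,  1.21994829,  0.08912115]), array([-8.62115822, -1.67959229,  3.58618356])) [0.52059561 0.03947002 0.292881  ]
-60 (array([-0.35965461,  1.25405865,  0.58794796]), array([-6.70393707, -5.8326557 , -6.20453593])) [0.5097     0.09851865 0.267986  ]
-120 (array([-0.04754253,  0.47943165,  1.58438436]), array([ -3.19514623,  -9.2922264 , -15.89554725])) [0.46852888 0.10571318 0.218196  ]
```

```bash
python3 -m pendant '{"dp":[[0,0,0],[0,0,0],[0,0,0],[0,0,0],[0,0,0],[0,0,0],[0,0,0],[0,0,0],[0,0,0],[0,0,0]],"delta_rot":[[-0.17,-0.49,-0.84],[-0.17,-0.49,-0.84],[-0.17,-0.49,-0.84],[-0.17,-0.49,-0.84],[-0.17,-0.49,-0.84],[-0.17,-0.49,-0.84],[-0.17,-0.49,-0.84],[-0.17,-0.49,-0.84],[-0.17,-0.49,-0.84],[-0.17,-0.49,-0.84]]}'
python3 -m pendant '{"dp":[[0,0,0],[0,0,0],[0,0,0],[0,0,0],[0,0,0],[0,0,0],[0,0,0],[0,0,0],[0,0,0],[0,0,0]],"delta_rot":[[-0.17,-0.49,-0.84],[-0.17,-0.49,-0.84],[-0.17,-0.49,-0.84],[-0.17,-0.49,-0.84],[-0.17,-0.49,-0.84],[-0.17,-0.49,-0.84],[-0.17,-0.49,-0.84],[-0.17,-0.49,-0.84],[-0.17,-0.49,-0.84],[0,0,0]]}'
python3 -c "
from h import *
o=env.get_obs();print(o['q'])
hub=np.array([.5828,.0286,.155])
for d in (-120,): 
  P,M=tool(np.radians(d),-.173,hub,.065,.12);print(d,rel(P,M),P)"
```

```text
time_s: 4.3
position: [0.4436, 0.0992, 0.2977]
tcp_rot: [-3.087, 0.502, 2.655]
wrist_force: [0.6, -0.6, 0.1]
gripper_width: -0.003
grasp_force: 0.0
time_s: 5.3
position: [0.4426, 0.0984, 0.2967]
tcp_rot: [-2.6, 0.723, -2.575]
wrist_force: [-0.8, -0.1, 0.3]
gripper_width: 0.003
grasp_force: 0.0
[ 0.61576977 -0.20919812  2.42479008 -1.23733293  0.61219389 -0.35652021]
-120 (array([0.65215127, 0.65130994, 1.38055368]), array([0.00546808, 0.01406395, 0.06055485])) [0.46852888 0.10571318 0.218196  ]
```

```bash
python3 -m pendant '{"dp":[[0.16,0.16,0.35],[0.16,0.16,0.35],[0.16,0.16,0.34],[0.17,0.17,0.34],[0,0,0]],"delta_rot":[[0,0,0.06],[0,0,0],[0,0,0],[0,0,0],[0,0,0]]}'
python3 -c "
from h import *
o=env.get_obs();print(o['q'])
cv2.imwrite('pics/s2.png',env.snapshot('scene'))
hub=np.array([.5828,.0286,.155])
for d in (-120,): 
  P,M=tool(np.radians(d),-.173,hub,.065,-.006);print(d,rel(P,M),P)"
```

```text
time_s: 5.8
position: [0.4603, 0.1138, 0.2565]
tcp_rot: [-2.645, 0.68, -2.619]
wrist_force: [0.1, 0.5, 0.7]
gripper_width: 0.0
grasp_force: 0.0
[ 0.60365039 -0.07664931  2.4019529  -1.29440223  0.57009753 -0.25141641]
-120 (array([0.29820885, 0.07010393, 3.18789455]), array([ 0.17433338, -0.52533966, -0.01305121])) [0.56360417 0.08909907 0.137178  ]
```

View pics/s2.png

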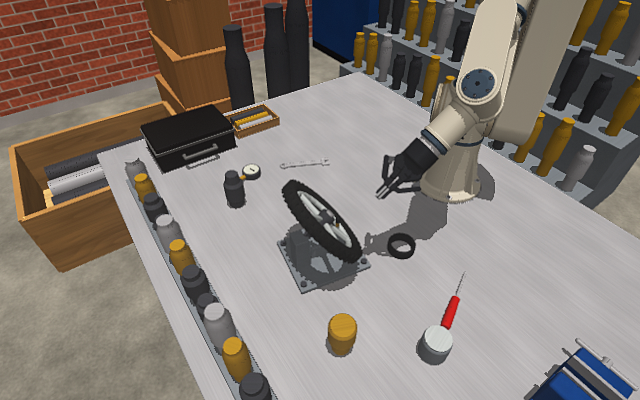

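The picture shows the gripper in front of the wheel at about (390,185), but joint 4 is at its limit because the wrist is too close to the base. I'll fit the arm's link lengths from the recorded states and pick a tool tilt that stays in range for the whole stroke.

```bash
cat > k.py <<'E'
from h import *
from scipy.optimize import least_squares
def fk(q,p):
    a,d,L2,e,L3,Lt,c=p; E=lambda ax,v:R.from_euler(ax,v)
    A=E("z",q[0]);x=A.apply([a,0,d]);A=A*E("y",q[1]);x=x+A.apply([0,0,L2]);A=A*E("y",q[2]);x=x+A.apply([e,0,L3])
    A=A*E("z",q[3])*E("y",q[4])*E("z",q[5]+c);return x+A.apply([0,0,Lt]),A
S=[([-1.22443,.35355,1.63406,0,1.15518,-.0023860],[.21345,-.587,.24765],[-3.1404,0,.34875]),
([-1.2244,.308932,1.57519,0,1.252596,-1.435686],[.2141,-.5888,.3015],[3.14098,.004835,1.782095]),
([.22372,.034768,1.918213,.000854,1.189106,.012737],[.4446,.103,.2974],[-3.141,-.001,1.781]),
([.61577,-.209198,2.42479,-1.237333,.612194,-.35652],[.4426,.0984,.2967],[-2.6,.723,-2.575]),
([.60365,-.076649,2.401953,-1.294402,.570098,-.251416],[.4603,.1138,.2565],[-2.645,.68,-2.619])]
def res(p):
    o=[]
    for q,x,r in S:
        X,A=fk(q,p);o+=list(X-x)+list(.3*(A.inv()*R.from_euler("xyz",r)).as_rotvec())
    return o
fit=min((least_squares(res,[.1,.4,.4,0,.4,.25,c]) for c in(-1.57,1.57)),key=lambda s:s.cost)
P=fit.x
lo=np.array([-2.63,-.92,.06,-1.3,0,-3.02])+.03;hi=np.array([2.63,2.1,2.66,4.44,2.69,3.02])-.03
def ik(x,M,q0):
    T=R.from_matrix(M)
    def f(q): X,A=fk(q,P);return np.r_[X-x,.3*(A.inv()*T).as_rotvec()]
    s=least_squares(f,np.clip(q0,lo+.01,hi-.01),bounds=(lo,hi));return s.x,np.sqrt(2*s.cost)
E
python3 - <<'E'
from k import *
print(P,fit.cost, np.abs(res(P)).max())
hub=np.array([.5828,.0286,.155]);yaw=-.173
for pit,az in [(40,-10),(50,-10),(50,5),(60,5),(60,-5),(55,0)]:
    a,b=np.radians(az),np.radians(pit)
    z=np.array([np.cos(b)*np.cos(a),np.cos(b)*np.sin(a),-np.sin(b)])
    F,U,Rt=frame(yaw); Q=R.align_vectors([z],[-F])[0]   # minimal tilt
    for off in(.1,-.006):
        q=np.array([.3,.2,1.9,0,.8,-1.5]); out=[]
        for d in range(-120,101,20):
            _,M=tool(np.radians(d),yaw,hub,.065,0); M=Q.as_matrix()@M
            tip=hub+.065*M0 if 0 else tool(np.radians(d),yaw,hub,.065,off)[0]-.017*F
            q,e=ik(tip-.017*z,M,q); out.append((round(e*1000),*np.round(q[2:],1)))
        print(pit,az,off,"dev",round(np.degrees(Q.magnitude())),"maxerr",max(o[0] for o in out),out[::3])
E
```

```text
[0.00332833 0.28944753 0.56723108 0.05708543 0.49041776 0.32300989
 1.57090418] 3.5854839140527893e-06 0.0014610193059083065
40 -10 0.1 dev 0 maxerr 44 [(44, np.float64(2.4), np.float64(-1.3), np.float64(0.5), np.float64(-0.3)), (23, np.float64(2.3), np.float64(-1.3), np.float64(0.5), np.float64(0.6)), (12, np.float64(2.3), np.float64(-1.3), np.float64(0.3), np.float64(1.6)), (21, np.float64(2.4), np.float64(-1.3), np.float64(0.2), np.float64(2.5))]
40 -10 -0.006 dev 0 maxerr 73 [(73, np.float64(2.2), np.float64(-1.3), np.float64(0.4), np.float64(-0.4)), (50, np.float64(2.2), np.float64(-1.3), np.float64(0.3), np.float64(0.6)), (40, np.float64(2.2), np.float64(-1.3), np.float64(0.2), np.float64(1.5)), (51, np.float64(2.2), np.float64(-1.3), np.float64(0.1), np.float64(2.4))]
50 -10 0.1 dev 10 maxerr 0 [(0, np.float64(2.4), np.float64(-1.2), np.float64(0.4), np.float64(-0.4)), (0, np.float64(2.3), np.float64(-0.9), np.float64(0.4), np.float64(0.3)), (0, np.float64(2.2), np.float64(-0.7), np.float64(0.4), np.float64(1.0)), (0, np.float64(2.3), np.float64(-0.6), np.float64(0.3), np.floa
[... 2239 characters left out ...]
p.float64(-0.1), np.float64(0.3), np.float64(1.2))]
55 0 0.1 dev 16 maxerr 0 [(0, np.float64(2.3), np.float64(-0.7), np.float64(0.3), np.float64(-1.0)), (0, np.float64(2.2), np.float64(-0.4), np.float64(0.4), np.float64(-0.3)), (0, np.float64(2.2), np.float64(-0.1), np.float64(0.4), np.float64(0.3)), (0, np.float64(2.3), np.float64(0.1), np.float64(0.3), np.float64(1.0))]
55 0 -0.006 dev 16 maxerr 3 [(3, np.float64(2.2), np.float64(-1.3), np.float64(0.1), np.float64(-0.5)), (0, np.float64(2.1), np.float64(-0.5), np.float64(0.2), np.float64(-0.2)), (0, np.float64(2.1), np.float64(-0.1), np.float64(0.2), np.float64(0.3)), (0, np.float64(2.2), np.float64(0.3), np.float64(0.2), np.float64(0.8))]
```

```bash
cat >> k.py <<'E'
hub=np.array([.5828,.0286,.155]);yaw=-.173
b=np.radians(60);zt=np.array([np.cos(b),0,-np.sin(b)])
F,U,Rt=frame(yaw);Q=R.align_vectors([zt],[-F])[0].as_matrix()
def pose(deg,depth=.010,back=0.,r=.060):
    X,M=tool(np.radians(deg),yaw,hub,r,-depth); tip=X-.017*F
    return tip-(.017+back)*zt,Q@M
def show(*a,**k): 
    d,r=rel(*pose(*a,**k)); print("dp",d.round(2),"rot",r.round(2))
E
python3 -c "
from k import *
x,M=pose(-122,back=.09);print(x);show(-122,back=.09)
o=env.get_obs();C=R.from_euler('xyz',o['tcp_rot']);d,r=rel(x,M)
print('world shift',x-o['position']);print(ik(x,M,np.array([.2,.2,2.2,-.4,.4,-1.2])),ik(pose(-122)[0],M,np.array([.2,.2,2.2,-.4,.4,-1.2])))"
```

```text
[0.52546544 0.08092401 0.21687963]
dp [-0.13 -0.53  1.57] rot [-2.39  2.07 -0.4 ]
world shift [ 0.06549173 -0.0325472  -0.03991448]
(array([ 0.21878388,  0.05434356,  2.21535888, -0.30150346,  0.37411146,
       -1.52269948]), np.float64(9.367468216005357e-13)) (array([ 0.1953537 ,  0.26826638,  2.19517496, -0.54155941,  0.18941749,
       -1.29135864]), np.float64(2.990734019483905e-11))
```

```bash
python3 -m pendant '{"dp":[[0,0,0],[0,0,0],[0,0,0],[0,0,0],[0,0,0],[0,0,0],[0,0,0],[0,0,0],[0,0,0]],"delta_rot":[[-0.3,0.26,-0.05],[-0.3,0.26,-0.05],[-0.3,0.26,-0.05],[-0.3,0.26,-0.05],[-0.3,0.26,-0.05],[-0.3,0.26,-0.05],[-0.3,0.26,-0.05],[-0.3,0.26,-0.05],[0,0,0]]}'
python3 -c "
from k import *
print(env.get_obs()['q'].round(2));show(-122,back=.09)"
```

```text
time_s: 6.75
position: [0.4604, 0.1131, 0.2582]
tcp_rot: [-2.91, 0.475, -2.663]
wrist_force: [0.3, -0.3, -0.3]
gripper_width: -0.001
grasp_force: 0.0
[ 0.36 -0.11  2.26 -0.35  0.53 -1.37]
dp [-0.39 -0.88  1.37] rot [ 0.01  0.01 -0.02]
```

```bash
python3 -m pendant '{"dp":[[-0.1,-0.22,0.34],[-0.1,-0.22,0.34],[-0.1,-0.22,0.34],[-0.09,-0.22,0.35],[0,0,0]],"delta_rot":[[0,0,0],[0,0,0],[0,0,0],[0,0,0],[0,0,0]]}'
python3 -c "
from k import *
print(env.get_obs()['q'].round(2));show(-122)
im=np.vstack([cv2.resize(env.snapshot('top')[120:240,240:390],None,fx=4,fy=4)]);cv2.imwrite('pics/t3.png',im)"
```

```text
time_s: 7.25
position: [0.5254, 0.0806, 0.2146]
tcp_rot: [-2.91, 0.472, -2.663]
wrist_force: [0.2, 0.1, -0.8]
gripper_width: 0.003
grasp_force: 0.0
[ 0.21  0.06  2.22 -0.3   0.37 -1.53]
dp [-0.03 -0.    1.76] rot [ 0.   -0.02 -0.01]
```

View pics/t3.png

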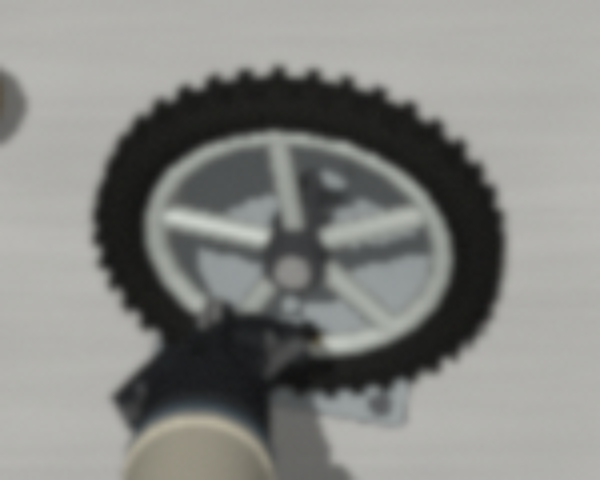

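The top view shows the fingertips at (215,308), matching the prediction, and the valve at (310,335), well clear of them. Next I insert to about 7 mm past the mid-plane and print the stroke rows.

```bash
python3 -m pendant '{"dp":[[0,0,0.35],[0,0,0.35],[0,0,0.35],[0,0,0.35],[0,0,0.3],[0,0,0]],"delta_rot":[[0,0,0],[0,0,0],[0,0,0],[0,0,0],[0,0,0],[0,0,0]]}'
cat >> k.py <<'E'
def rows(d0,n,step=.1,depth=.007):  # arc rows of 0.1 rad from angle d0 (deg)
    out=[]
    for i in range(n):
        a,M=pose(d0+np.degrees(step)*i,depth);c,_=pose(d0+np.degrees(step)*(i+1),depth)
        out.append((M.T@(c-a)/.05).round(2).tolist())
    return out
E
python3 -c "
from k import *
o=env.get_obs();print(o['q'].round(2));show(-122,depth=.007);print(rows(-122,12))
d=(-122+np.degrees(1.2));x,M=pose(d,.007);print(d,ik(x,M,o['q']))"
```

```text
time_s: 7.9
position: [0.5667, 0.0818, 0.1413]
tcp_rot: [-2.91, 0.472, -2.662]
wrist_force: [-0.6, -0.0, 0.3]
gripper_width: -0.003
grasp_force: 0.0
[ 0.2   0.26  2.2  -0.51  0.2  -1.32]
dp [-0.02 -0.02  0.02] rot [ 0.02 -0.02  0.  ]
[[-0.12, -0.0, -0.03], [-0.12, -0.0, -0.03], [-0.11, -0.0, -0.04], [-0.11, -0.0, -0.04], [-0.11, -0.0, -0.04], [-0.11, -0.0, -0.04], [-0.11, -0.0, -0.04], [-0.11, -0.01, -0.04], [-0.11, -0.01, -0.04], [-0.11, -0.01, -0.04], [-0.11, -0.01, -0.04], [-0.11, -0.01, -0.04]]
-53.24506458430122 (array([ 0.15692352,  0.221843  ,  2.08120477, -0.2439949 ,  0.32937636,
       -0.42716586]), np.float64(1.2370798820332228e-08))
```

```bash
python3 -m pendant '{"dp":[[-0.12,0,-0.03],[-0.12,0,-0.03],[-0.11,0,-0.04],[-0.11,0,-0.04],[-0.11,0,-0.04],[-0.11,0,-0.04],[-0.11,0,-0.04]],"delta_rot":[[0,0,1],[0,0,1],[0,0,1],[0,0,1],[0,0,1],[0,0,1],[0,0,1]]}'
python3 -c "
from k import *
o=env.get_obs();print(o['q'].round(2),o['wrist_force'],o['moment'])
d=-122+np.degrees(.7);show(d,depth=.007);print(d,rows(d,10))
im=cv2.resize(env.snapshot('top')[120:240,240:390],None,fx=4,fy=4);cv2.imwrite('pics/t4.png',im)"
```

```text
time_s: 8.6
position: [0.5923, 0.0865, 0.173]
tcp_rot: [2.983, 0.499, 2.821]
wrist_force: [-3.1, -1.2, -1.8]
gripper_width: 0.007
grasp_force: 1.3
[ 0.19  0.23  2.12 -0.34  0.29 -0.79] [-3.11619509 -1.1831517  -1.77525545] [ 0.06378576  0.7664036  -0.02123695]
dp [-0.04 -0.01  0.05] rot [-0.   -0.03 -0.04]
-81.89295434084238 [[-0.11, -0.01, -0.04], [-0.11, -0.01, -0.04], [-0.11, -0.01, -0.04], [-0.11, -0.01, -0.04], [-0.11, -0.01, -0.04], [-0.11, -0.01, -0.04], [-0.11, -0.01, -0.04], [-0.11, -0.01, -0.03], [-0.12, -0.01, -0.03], [-0.12, -0.01, -0.03]]
```

View pics/t4.png

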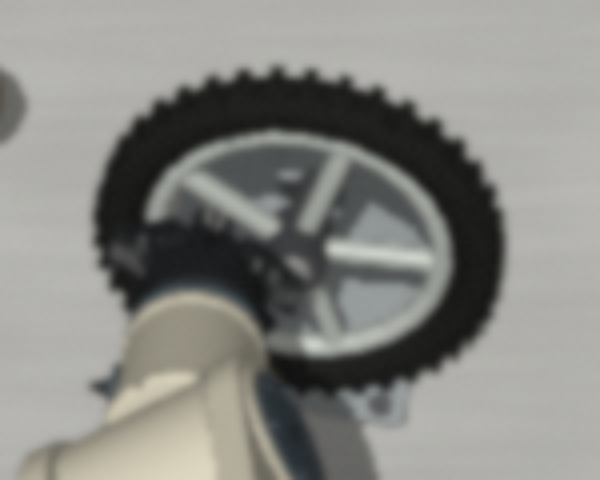

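The wheel is turning clockwise with about 4 N on the tool, and the pushed spoke is now at (190,180)–(270,230). I continue the stroke.

```bash
python3 -m pendant '{"dp":[[-0.12,-0.01,-0.03],[-0.12,-0.01,-0.03],[-0.11,-0.01,-0.04],[-0.11,-0.01,-0.04],[-0.11,-0.01,-0.04],[-0.11,-0.01,-0.04],[-0.11,-0.01,-0.04],[-0.11,-0.01,-0.03],[-0.12,-0.01,-0.03],[-0.12,-0.01,-0.03]],"delta_rot":[[0,0,1],[0,0,1],[0,0,1],[0,0,1],[0,0,1],[0,0,1],[0,0,1],[0,0,1],[0,0,1],[0,0,1]]}'
python3 -c "
from k import *
o=env.get_obs();print(o['q'].round(2),o['wrist_force'],o['moment'])
d=-122+np.degrees(1.7);show(d,depth=.007);print(d,rows(d,11))
"
```

```text
time_s: 9.65
position: [0.6174, 0.0472, 0.2074]
tcp_rot: [2.636, 0.143, 1.827]
wrist_force: [1.2, 2.2, -2.1]
gripper_width: 0.002
grasp_force: 1.2
[ 0.1   0.2   2.06 -0.14  0.36 -0.08] [ 1.2456055   2.16642387 -2.10451565] [0.38986265 0.3637766  0.14950031]
dp [-0.02  0.01  0.02] rot [ 0.01 -0.02 -0.02]
-24.597174827760057 [[-0.12, -0.01, -0.02], [-0.12, -0.01, -0.02], [-0.12, -0.01, -0.02], [-0.12, -0.01, -0.01], [-0.12, -0.01, -0.01], [-0.12, -0.01, -0.01], [-0.12, -0.01, -0.0], [-0.12, -0.01, 0.0], [-0.12, -0.0, 0.01], [-0.12, -0.0, 0.01], [-0.12, -0.0, 0.02]]
```

```bash
python3 -m pendant '{"dp":[[-0.12,-0.01,-0.02],[-0.12,-0.01,-0.02],[-0.12,-0.01,-0.02],[-0.12,-0.01,-0.01],[-0.12,-0.01,-0.01],[-0.12,-0.01,-0.01],[-0.12,-0.01,0],[-0.12,-0.01,0],[-0.12,0,0.01],[-0.12,0,0.01],[-0.12,0,0.02]],"delta_rot":[[0,0,1],[0,0,1],[0,0,1],[0,0,1],[0,0,1],[0,0,1],[0,0,1],[0,0,1],[0,0,1],[0,0,1],[0,0,1]]}'
python3 -c "
from k import *
o=env.get_obs();print(o['q'].round(2),o['wrist_force'],o['moment'])
d=-122+np.degrees(2.8);show(d,depth=.007);print(d,rows(d,8))
"
```

```text
time_s: 10.75
position: [0.603, -0.0142, 0.2023]
tcp_rot: [2.76, -0.373, 0.837]
wrist_force: [3.6, 1.3, -0.4]
gripper_width: 0.004
grasp_force: 1.5
[-0.04  0.19  2.1   0.06  0.33  0.72] [ 3.56340572  1.33838681 -0.41014525] [ 0.25239259 -0.24615483  0.1246744 ]
dp [-0.01 -0.01  0.02] rot [ 0.01 -0.04 -0.02]
38.42818263663048 [[-0.12, -0.0, 0.02], [-0.12, -0.0, 0.02], [-0.12, -0.0, 0.03], [-0.12, -0.0, 0.03], [-0.12, -0.0, 0.03], [-0.11, -0.0, 0.04], [-0.11, -0.0, 0.04], [-0.11, -0.0, 0.04]]
```

```bash
python3 -m pendant '{"dp":[[-0.12,0,0.02],[-0.12,0,0.02],[-0.12,0,0.03],[-0.12,0,0.03],[-0.12,0,0.03],[-0.11,0,0.04],[-0.11,0,0.04],[0,0,0]],"delta_rot":[[0,0,1],[0,0,1],[0,0,1],[0,0,1],[0,0,1],[0,0,1],[0,0,1],[0,0,0]]}'
python3 -c "
from k import *
o=env.get_obs();print(o['q'].round(2),o['wrist_force'],o['moment'])
d=-122+np.degrees(3.5);show(d,depth=.007);print(d,rows(d,4))
im=cv2.resize(env.snapshot('top')[120:240,240:390],None,fx=4,fy=4,interpolation=cv2.INTER_CUBIC);cv2.imwrite('pics/t5.png',im)"
```

```text
time_s: 11.55
position: [0.5758, -0.0325, 0.1739]
tcp_rot: [3.105, -0.522, 0.075]
wrist_force: [-0.6, -0.4, 0.2]
gripper_width: 0.004
grasp_force: 0.0
[-0.08  0.2   2.17  0.17  0.25  1.27] [-0.59211217 -0.44022526  0.20360627] [-0.01730074  0.21734409  0.00644485]
dp [ 0.03 -0.02  0.  ] rot [-0.01 -0.   -0.  ]
78.53522829578813 [[-0.11, -0.0, 0.04], [-0.11, -0.0, 0.04], [-0.11, -0.0, 0.04], [-0.11, -0.0, 0.04]]
```

View pics/t5.png

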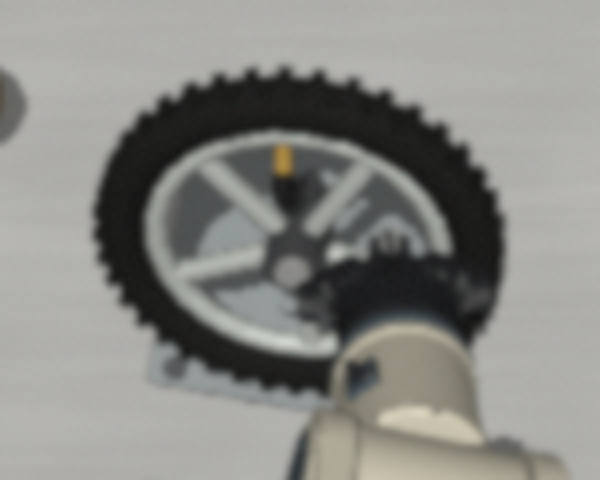

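The valve's brass foot is at (283,155) and its cap at (287,200). Three spokes are visible, with tips near (208,167), (362,167) and (185,270).

```bash
cat > m.py <<'E'
from k import *
import sys,json
for off,k,p in json.loads(sys.argv[1]):
    q=onplane("top",[240+(p[0]+.5)/4-.5,120+(p[1]+.5)/4-.5],hub+F*off,F)-hub
    print(p,np.hypot(q@U,q@Rt).round(3),(np.degrees(np.arctan2(q@Rt,q@U))-k).round(1))
E
python3 m.py '[[0.006,0,[283,155]],[0.02,0,[287,200]],[0.007,36,[362,167]],[0.007,-36,[208,167]],[0.007,36,[320,222]],[0.007,-36,[265,222]],[0.007,-108,[185,270]]]'
```

```text
[283, 155] 0.082 -12.0
[287, 200] 0.055 -10.1
[362, 167] 0.089 -13.3
[208, 167] 0.088 -11.3
[320, 222] 0.031 -10.5
[265, 222] 0.03 -13.8
[185, 270] 0.084 -9.9
```

```bash
python3 -m pendant '{"dp":[[-0.06,0,0.02],[-0.06,0,0.02],[-0.06,0,0.02],[-0.05,0,0.02],[0,0,0]],"delta_rot":[[0,0,0.5],[0,0,0.5],[0,0,0.5],[0,0,0.5],[0,0,0]]}'
python3 -c "
from k import *
o=env.get_obs();print(o['q'].round(2),o['wrist_force'])
im=cv2.resize(env.snapshot('top')[120:240,240:390],None,fx=4,fy=4,interpolation=cv2.INTER_CUBIC);cv2.imwrite('pics/t6.png',im)"
```

```text
time_s: 12.1
position: [0.5686, -0.0326, 0.1647]
tcp_rot: [-3.064, -0.519, -0.152]
wrist_force: [0.3, -0.1, 0.9]
gripper_width: 0.003
grasp_force: 0.6
[-0.08  0.2   2.19  0.2   0.23  1.44] [ 0.2641263  -0.06287146  0.90213923]
```

View pics/t6.png

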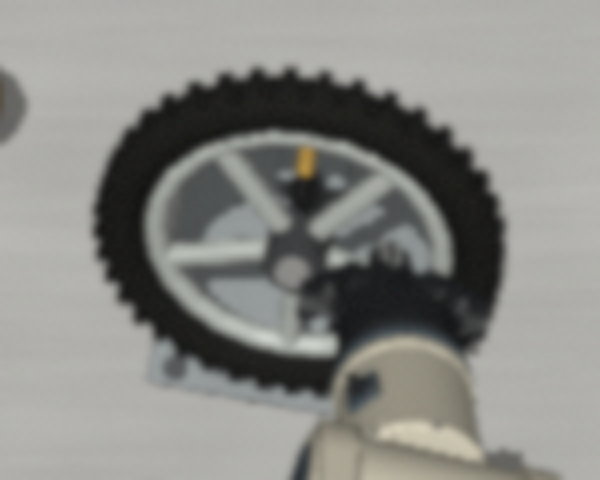

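The stem foot is now at (306,160) and the cap at (307,195). Spoke tips are near (388,183), (228,157) and (173,255).

```bash
python3 m.py '[[0.006,0,[306,158]],[0.02,0,[306,200]],[0.007,36,[388,183]],[0.007,-36,[228,157]],[0.007,36,[322,230]],[0.007,-36,[280,222]],[0.007,-108,[173,255]],[0.007,180,[290,335]]]'
```

```text
[306, 158] 0.081 -1.4
[306, 200] 0.057 2.4
[388, 183] 0.09 0.1
[228, 157] 0.088 -0.3
[322, 230] 0.026 0.3
[280, 222] 0.025 5.1
[173, 255] 0.087 0.3
[290, 335] 0.087 -3.3
```

The stem is within about 1° of the top. I back off the spoke by 4 mm, then retract along the tool axis.

```bash
python3 -m pendant '{"dp":[[0.04,0,0],[0.04,0,0],[0,0,-0.2],[0,0,-0.4],[0,0,-0.4],[0,0,-0.4],[0,0,-0.4],[0,0,-0.4],[0,0,-0.4],[0,0,0],[0,0,0]],"delta_rot":[[0,0,0],[0,0,0],[0,0,0],[0,0,0],[0,0,0],[0,0,0],[0,0,0],[0,0,0],[0,0,0],[0,0,0],[0,0,0]]}'
python3 -c "
from k import *
im=cv2.resize(env.snapshot('top')[120:240,240:390],None,fx=4,fy=4,interpolation=cv2.INTER_CUBIC);cv2.imwrite('pics/t7.png',im)"
```

```text
time_s: 13.25
position: [0.5071, -0.0336, 0.2793]
tcp_rot: [-3.063, -0.519, -0.156]
wrist_force: [0.6, 0.6, 0.3]
gripper_width: 0.0
grasp_force: 0.0
```

View pics/t7.png

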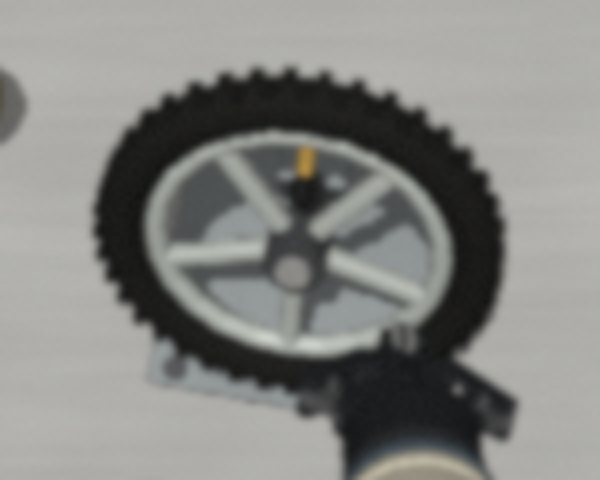

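The wheel has not moved: the foot is still at (306,160) and the spokes are where they were. The tool is clear of the wheel, so I'm handing in.

```bash
python3 -c "
from cell import env
print(env.job_done())"
```

```text
the job is handed in; nothing more can be done
None
```

I pushed the wheel clockwise by one spoke until the valve stem was within about 1–2° of the top by camera, backed the fingers clear, and handed the job in at about 13 s; no verdict was returned.

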